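Close up the two-part comb trivet and set the pot on it

ROBOT

A 6-joint arm with a two-finger parallel gripper is mounted at the origin on a cart in front of the work surface, level with it; the furniture and walls round the work are solid. World frame = base frame: x ahead of the robot, y to its left, z up, the work surface at z = 0. Lengths are in m, angles in rad, forces in N, time in s.
With the tool pointing down it reaches from about 0.375 to 0.925 m from the base axis. Payload 5.7 kg.
Tool frame: the origin (TCP) lies midway between the tips of the shut fingers; the grasp point (between the pads) lies 19 mm behind it; z points along the fingers, y is the line along which they close (so a half turn about z gives the same grasp; the last joint's range is limited). The gripper opens to 88 mm and grips with 3 to 60 N. Pads are 20 mm wide; open, the fingers measure 115 mm over their backs; the gripper's body (75 mm by 178 mm) begins 61 mm behind the grasp point.
Start: joints at [-1.309, 0.359, 1.51, -0, 1.272, -0.115], TCP at [0.221, -0.558, 0.223] pointing down, gripper open.
Joint ranges: [-2.97, 2.97], [-1.01, 2.36], [0.21, 2.38], [-0.96, 4.11], [0.2, 2.71], [-2.98, 2.98]. Speed limits (rad/s): [2.39, 2.39, 3.14, 3.14, 3.14, 3.14].

INTERFACE

Orientations are given as a 3x3 rotation matrix whose columns are the frame's x, y, z axes.
In Python, from rig import monitor, viewer, job, models gives the robot as it stands. The module is installed in compiled form; this text tells all that it offers.
- The arm moves only by the tool drive_tool, never from a script. Its argument "moves" is a list of rows, each a list of 2 entries, a list of its own where there are three numbers: the shift along the tool's x, y, z in m, then the turn about the tool's z in rad. A call has 1 to 12 rows; each row is the pose to reach, as a shift and turn from the pose commanded when the call began, along the tool's axes at that moment; what a row does not reach only later rows make up. A row lasts 1/10 s, in which the tool goes at most 50 mm and 8.59 degrees, less where a joint would pass 70% of its speed; a pose out of reach is approached as far as the arm can. A call with a gripper value outside its range is refused whole. "grip" is the closure in counts, from 0 (fully open) to 255 (shut), set as the call begins (left out, the last holds). The fingers move at their own pace and stop on an object; "squeeze" is the grip in N (left out, the last holds). Time passes only in rows, so rows that repeat a pose let the fingers close. It gives the time, the measured TCP pose, the force, the opening and the grip force at its end, in the units of the state.
- monitor.observe(): the state, without advancing time (a new reading comes with each control period).
- viewer.capture(name): name is "scene" or "top" or "wrist"; returns (picture, depth): 384x512x3 uint8, red, green, blue; 384x512 float32, m along the optical axis (not along the pixel's ray), 0 where there is no reading.
- viewer.camera_params(name): a dict with "fovy" (degrees; the focal length in pixels is half the picture's height over the tangent of half this angle, whatever the lens; pixels are square), "cx", "cy" (the principal point, pixels), "dist" ([k1, k2, p1, p2, k3] as OpenCV has them; the pictures are not rectified), "T" (4x4, takes a point from camera to world coordinates). Camera axes: x right, y down, z forward; pixel columns grow to the right and rows downward; lengths in m; the calibration is good to about 2 mm. A picture is of the moment at which its call begins: read the wrist's pose just before it. camera_params takes no time and is no camera call; for the wrist camera it gives the pose at the moment of the call.
- job.job_done(): hands the job in; it is judged then, once.
Trained networks look in the newest picture that a camera, given by its name, has taken for a name from the list of things; names that differ only in an ending like _2 or _b are one class to them, and where a whole thing is asked for, a point or a joint stands for the part that bears it (a point fixed in the world has none). Each returns a list of dicts, best first, with "conf" (0 to 1); they miss things now and then, are a little off and sometimes report something else, mostly with a low value. They report only what shows in the picture. A call takes as long as a camera call.
- models.recognise(camera, target): "point" ([column, row] in pixels, amid what is visible of it).
- models.pinpoint(camera, target): "point" ([column, row] in pixels: a listed point, or the origin of a listed thing).
The state is a dict: "t": time; "joint_positions": joint angles; "qvel": joint speeds; "joint_efforts": joint torques, N m; "eef_pos": TCP position; "ee_rot": TCP orientation; "force": force on the tool from outside, world axes, zero at the start; "torque": the same for the moment, N m; "width": finger opening in m; "grasp_force": force on a finger pad.
Only numpy, scipy, OpenCV 4.12 (cv2) and the standard library are available. Lean on these libraries where they do the work, as an engineer would, in place of code of your own. Each camera call takes 0.05 s, during which the arm holds its last target. There are 200 camera calls.

TASK

The wooden trivet on the worktop has come apart into its two comb-shaped halves. Slide the loose half along the worktop, without lifting it, so that its fins run in between the fins of the fixed half until it is fully home, then swing the steel latch into its notch to lock the halves together, and finally stand the lidded pot upright in the middle of the closed trivet. Keep the pot upright and leave the salt shaker, garlic and timer where they are.

Things in the scene. Friction and masses are not known exactly. Their poses are not given: they have to be found in the camera images.
- seat (a point): On the fixed trivet half, 11 mm above the worktop: where the centre of the loose half (comb_mid) lies, with the same axes, when fully home. z up; the fixed fins point along -y with tips at y = -16 mm and centre lines at x = -30, 0, 30 mm; the cross-bar is at y = 44 to 72 mm. The -x side, with the latch, faces the robot.
- stand_top (a point): Centre of the closed trivet on its upper face, 14 mm from seat along +y, same axes, 22 mm above the worktop; the pot is to stand here. The fixed half is brown wood, immovable, 22 mm high: a cross-bar 112 by 28 mm and three fins 12 mm wide, 60 mm long, with rounded tips. Closed, the trivet is 112 (x) by 116 mm (y).
- comb_mid (a point): Centre of the loose half, half-way up (11 mm). Same wood, 22 mm high, 112 (x) by 88 mm (y), 0.25 kg, flat on the worktop. Cross-bar at y = -44 to -16 mm; four round-tipped fins from it to y = 44 mm: two 16 mm wide, flush with the sides x = -56 and 56 mm, two 10 mm wide at x = -15, 15 mm. Gaps 20 mm: 4 mm to spare on each side of a fixed fin.
- comb_back (a point): Middle of the loose half's flat back edge (comb_mid's y = -44 mm), 11 mm up. At the start the loose half lies off the fixed fins' tips, 15 to 50 mm nearer the robot than in line, and askew by up to 0.2 rad. Back and sides are straight: two fingertips set apart push it square, without turning it.
- comb_notch (a point): Mouth of the upright notch for the latch in the loose half's side x = -56 mm: 18 mm long, centred at y = 4.5 mm from comb_mid, 9 mm deep; 11 mm up.
- latch_pin (a point): Upright pivot of the latch, on a steel ear at the -x end of the fixed cross-bar: at x = -66, y = 58 mm from seat, 15 mm above the worktop.
- latch_tip (a point): Upright round post, 8 mm thick, at the free end of the latch, 54 mm from its pivot; the post's top is 27 mm and the bar's top 19 mm above the worktop. Given is the point on its axis 15 mm above the worktop. The latch is a flat steel bar 8 mm wide with a toe at this end that points to the trivet, 17 mm from the bar's centre line.
- latch (a joint): Angle of the latch (rad): 0 = closed, bar parallel to the trivet's side with its toe 7 mm deep in the notch; grows as the bar swings outward, towards the robot, to 1.5. Light friction (about 1 N at the tip), stays where it is left; starts between 0.7 and 1.2. It closes only when the loose half is home.
- pot_foot (a point): Centre of the underside of the round red glazed pot with two ears (112 mm over the ears, belly 84 mm, 92 mm high, 0.36 kg); z up through its knob. The foot is 61 mm across.
- pot_knob (a point): Centre of the round knob on the pot's lid, 85.5 mm above the pot's underside: 16 mm across, 79 to 92 mm above the underside; the lid rises to 77 mm right below it, so fingertips must stay above that. The lid is fast, the pot can be carried by the knob.
- salt: Salt shaker, 44 mm across, 90 mm high, origin at the underside; to be left alone.
- garlic_bulb: Garlic bulb, 60 mm across, 59 mm high, origin at the underside; to be left alone.
- kitchen_timer: Round kitchen timer, 65 mm across, 54 mm high, origin at the underside; to be left alone.

How it is judged:
On the way, in this order (a step that is already met when the one before it is completed fails the run):
1. the loose half is fully home, its fins between those of the fixed half (y of comb_mid in the frame of seat between -0.004 and 0.004 m and x of comb_mid in the frame of seat between -0.006 and 0.006 m and z of comb_mid in the frame of seat below 0.003 m and angle between the y axis of comb_mid and the y axis of seat, either way round below 0.07 rad), for 0.2 s.
2. the latch is closed with the loose half home (all of step 1 and value of joint latch below 0.12 rad), for 0.2 s.
3. the pot stands in the middle of the closed trivet (all of step 2 and horizontal distance between pot_foot and stand_top below 0.025 m and z of pot_foot in the frame of stand_top between -0.004 and 0.004 m and angle between pot_foot's own z axis and vertical below 0.08 rad), for 0.2 s.
At the end, for the whole second after the job is handed in: The loose half is within 4 mm of fully home along its fins (6 mm sideways, 0.07 rad), flat on the worktop; the latch is closed to within 0.12 rad; the pot stands upright (0.08 rad) and at rest on the trivet, its centre within 25 mm of the trivet's centre (all of step 3 and linear speed of pot below 0.02 m/s); the robot touches nothing.
It fails at once if the loose half is lifted off the worktop (by more than 15 mm) (height (world z) of comb_mid above 0.026 m).
It fails at once if the pot is tipped by more than 0.5 rad (angle between pot_foot's own z axis and vertical above 0.5 rad).
It fails at once if the salt shaker, garlic or timer is moved by more than 20 mm (distance of any of salt, garlic_bulb, kitchen_timer from where it was at the start of the episode above 0.02 m).
It also fails if it takes over 64 s, if anything falls off the work surface, if the arm or the gripper's body presses on something with over 40 N, if the wrist force passes 120 N, or if a joint passes its speed limit or range.

## Working session

There is one attempt and no reset: what is moved stays moved. The work goes in short steps, Python scripts to look and compute and a tool call to move; the robot and the scene stay as the last step left them, time stands still between calls to the robot, and variables do not carry over. Pictures are saved under pics/ and viewed, at most 10 in all, crops included, and the job is handed in when it is done.

Besides the shell and the picture viewer there is one more tool, called after "Call:" by a JSON object that holds its "fn" and its "kwargs", one argument or row to a line. drive_tool: Moves the arm, as the interface text tells. Its arguments: {"type":"object","properties":{"moves":{"type":"array","items":{"type":"array"}},"grip":{"type":"number"},"squeeze":{"type":"number"}},"required":["moves"]}

```bash
mkdir -p pics; cat > h.py <<'E'
import numpy as np, cv2
from rig import monitor, viewer, job, models
def K(p):
    f=192/np.tan(np.radians(p["fovy"])/2)
    return np.array([[f,0,p["cx"]],[0,f,p["cy"]],[0,0,1]])
def ray(cam,px,p=None):
    p=p or viewer.camera_params(cam)
    u=cv2.undistortPoints(np.array([[px]],float),K(p),np.array(p["dist"],float))[0,0]
    T=np.array(p["T"]); return T[:3,3],T[:3,:3]@np.array([u[0],u[1],1])
def at_z(cam,px,z,p=None):
    o,d=ray(cam,px,p); return o+d*(z-o[2])/d[2]
def with_depth(cam,px,depth,p=None):
    o,d=ray(cam,px,p); c,r=np.round(px).astype(int); return o+d*depth[r,c]
def save(n,im): cv2.imwrite(f"pics/{n}.png",im[:,:,::-1])
E
python3 - <<'E'
from h import *
Z=dict(seat=.011,stand_top=.022,comb_mid=.011,comb_back=.011,comb_notch=.011,latch_pin=.015,latch_tip=.015,pot_foot=0,pot_knob=.0855,salt=0,garlic_bulb=0,kitchen_timer=0)
for cam in("scene","top"):
    im,d=viewer.capture(cam); save(cam+"0",im)
    for n,z in Z.items():
        for r in models.pinpoint(cam,n)[:2]: print(cam,n,np.round(r["point"]),round(r["conf"],2),np.round(at_z(cam,r["point"],z),3))
s=monitor.observe();print(s["t"],s["eef_pos"],s["ee_rot"],s["force"],s["width"])
E
```

```text
scene seat [241. 188.] 0.77 [0.535 0.121 0.011]
scene stand_top [243. 177.] 0.63 [0.531 0.152 0.022]
scene comb_mid [222. 213.] 0.67 [0.51  0.028 0.011]
scene comb_back [221. 225.] 0.76 [ 0.521 -0.008  0.011]
scene comb_back [200. 210.] 0.47 [0.452 0.021 0.011]
scene comb_notch [201. 208.] 0.84 [0.452 0.028 0.011]
scene latch_pin [224. 165.] 0.93 [0.463 0.186 0.015]
scene latch_pin [208. 170.] 0.38 [0.426 0.156 0.015]
scene latch_tip [208. 173.] 0.45 [0.428 0.146 0.015]
scene pot_foot [237. 129.] 0.58 [0.448 0.363 0.   ]
scene pot_knob [233. 112.] 0.78 [0.446 0.338 0.086]
scene salt [224. 294.] 0.98 [ 0.581 -0.175  0.   ]
scene salt [221. 212.] 0.32 [0.503 0.038 0.   ]
scene garlic_bulb [183. 276.] 0.59 [ 0.477 -0.158  0.   ]
scene kitchen_timer [199. 207.] 0.36 [0.443 0.035 0.   ]
top seat [221. 217.] 0.81 [0.534 0.143 0.011]
top stand_top [220. 215.] 0.61 [0.536 0.146 0.022]
top stand_top [200. 246.] 0.43 [0.461 0.193 0.022]
top comb_mid [268. 228.] 0.73 [0.505 0.031 0.011]
top comb_back [283. 225.] 0.92 [ 0.511 -0.005  0.011]
top comb_back [267. 226.] 0.72 [0.51  0.033 0.011]
top comb_notch [269. 250.] 0.98 [0.451 0.03  0.011]
top comb_notch [199. 248.] 0.19 [0.459 0.196 0.011]
top latch_pin [201. 245.] 0.76 [0.465 0.19  0.015]
top latch_tip [220. 259.] 0.51 [0.431 0.144 0.015]
top pot_foot [139. 253.] 0.56 [0.45 0.34 0.  ]
top pot_knob [128. 252.] 0.67 [0.446 0.345 0.085]
top salt [355. 194.] 0.74 [ 0.586 -0.186  0.   ]
top garlic_bulb [343. 241.] 0.89 [ 0.47 -0.15  0.  ]
top kitchen_timer [175. 160.] 0.72 [0.682 0.258 0.   ]
top kitchen_timer [268. 249.] 0.65 [0.454 0.031 0.   ]
1.3 [ 0.22075942 -0.55788141  0.2226241 ] [[ 9.29843617e-01  3.67954949e-01 -4.95506308e-05]
 [ 3.67954953e-01 -9.29843612e-01  9.75883600e-05]
 [-1.01662175e-05 -1.08974314e-04 -9.99999994e-01]] [-0.4021331   0.21174367  0.22913366] 0.08752027689379759
```

```bash
python3 - <<'E'
import cv2
t=cv2.imread("pics/top0.png"); cv2.imwrite("pics/topc.png",cv2.resize(t[140:300,100:380],None,fx=2.8,fy=2.8,interpolation=cv2.INTER_CUBIC))
E
```

```text
(no output)
```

View pics/topc.png

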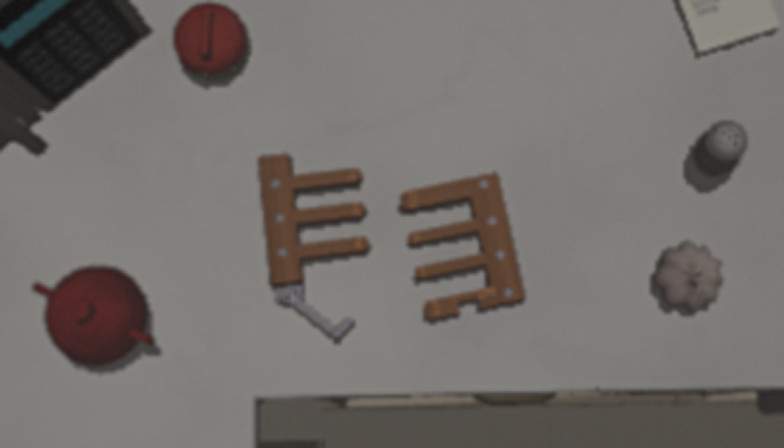

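View pics/scene0.png

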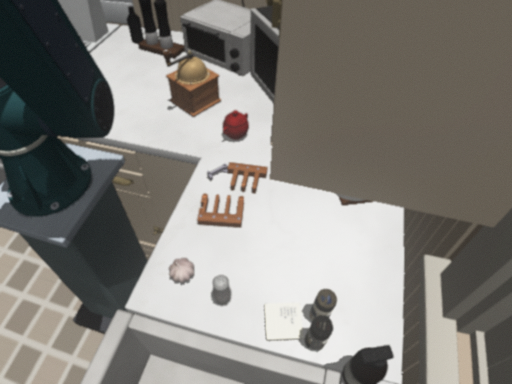

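```bash
cat >> h.py <<'E'
def go(xyz,yaw=None):
    """shift & turn for target TCP; yaw = world angle of tool x axis"""
    s=monitor.observe(); R=np.array(s["ee_rot"]); sh=R.T@(np.array(xyz)-s["eef_pos"])
    y0=np.arctan2(R[1,0],R[0,0]); tn=0 if yaw is None else -((yaw-y0+np.pi)%(2*np.pi)-np.pi)
    print("shift",np.round(sh,4),"turn",round(tn,4),"dist",round(np.linalg.norm(sh),3),"yaw0",round(y0,3),"j6",round(s["joint_positions"][5],2),"t",s["t"],"F",np.round(s["force"],1),"w",s["width"])
E
python3 - <<'E'
from h import *
s=monitor.observe();R=np.array(s["ee_rot"]);T=np.array(viewer.camera_params("wrist")["T"])
print(R.T@(T[:3,3]-s["eef_pos"]));print(np.round(R.T@T[:3,:3],3),viewer.camera_params("wrist")["fovy"])
go([.45,.08,.28],0.1); go([.45,.08,.28],0.1+np.pi/2)
E
```

```text
[ 0.07358145  0.00038869 -0.16105154]
[[ 0.001 -0.964 -0.267]
 [ 1.     0.     0.001]
 [-0.001 -0.267  0.964]] 58.808338394974065
shift [ 0.4479 -0.5088 -0.0573] turn 0.2768 dist 0.68 yaw0 0.377 j6 -0.12 t 1.3 F [-0.4  0.2  0.2] w 0.08752027689379759
shift [ 0.4479 -0.5088 -0.0573] turn -1.294 dist 0.68 yaw0 0.377 j6 -0.12 t 1.3 F [-0.4  0.2  0.2] w 0.08752027689379759
```

```bash
python3 -c "
from h import *
go([.5,.12,.22],1.7)"
```

```text
shift [ 0.5091 -0.5276  0.0027] turn -1.3232 dist 0.733 yaw0 0.377 j6 -0.12 t 1.3 F [-0.4  0.2  0.2] w 0.08752027689379759
```

Call:
{"fn": "drive_tool", "kwargs": {
  "moves": [
    [[0.509,-0.528,0.0],-1.323],
    [[0.509,-0.528,0.0],-1.323],
    [[0.509,-0.528,0.0],-1.323],
    [[0.509,-0.528,0.0],-1.323],
    [[0.509,-0.528,0.0],-1.323],
    [[0.509,-0.528,0.0],-1.323],
    [[0.509,-0.528,0.0],-1.323],
    [[0.509,-0.528,0.0],-1.323],
    [[0.509,-0.528,0.0],-1.323],
    [[0.509,-0.528,0.0],-1.323],
    [[0.509,-0.528,0.0],-1.323],
    [[0.509,-0.528,0.0],-1.323]
  ]
}}

```text
t: 2.5
eef_pos: [0.4496, -0.001, 0.2231]
ee_rot: [[-0.129, 0.992, 0.001], [0.992, 0.129, -0.0], [-0.0, 0.001, -1.0]]
force: [1.3, -1.4, -0.7]
width: 0.0879
grasp_force: 0.0
```

```bash
python3 -c "
from h import *
go([.5,.12,.22],1.7)"
```

```text
shift [0.1135 0.0655 0.0031] turn -0.0001 dist 0.131 yaw0 1.7 j6 -0.29 t 2.5 F [ 1.3 -1.4 -0.7] w 0.0878803737565559
```

Call:
{"fn": "drive_tool", "kwargs": {
  "moves": [
    [[0.105,0.0655,0.0],0],
    [[0.105,0.0655,0.0],0],
    [[0.105,0.0655,0.0],0],
    [[0.105,0.0655,0.0],0],
    [[0.105,0.0655,0.0],0]
  ]
}}

```text
t: 3.0
eef_pos: [0.5001, 0.1096, 0.2225]
ee_rot: [[-0.13, 0.991, -0.001], [0.991, 0.13, -0.001], [-0.0, -0.001, -1.0]]
force: [-0.9, 0.4, 0.3]
width: 0.088
grasp_force: 0.0
```

```bash
python3 - <<'E'
from h import *
p=viewer.camera_params("wrist"); im,d=viewer.capture("wrist"); save("w1",im); np.savez("w1",im=im,d=d,**{k:np.array(v) for k,v in p.items()})
Z=dict(seat=.011,stand_top=.022,comb_mid=.011,comb_back=.011,comb_notch=.011,latch_pin=.015,latch_tip=.015)
for n,z in Z.items():
    for r in models.pinpoint("wrist",n)[:2]: print(n,np.round(r["point"]),round(r["conf"],2),np.round(at_z("wrist",r["point"],z,p),4))
go([.5,.12,.22],1.7)
E
```

```text
seat [290. 146.] 0.65 [0.5328 0.1368 0.011 ]
seat [253. 227.] 0.34 [0.5045 0.0387 0.011 ]
stand_top [296. 136.] 0.87 [0.5359 0.1498 0.022 ]
comb_mid [252. 229.] 0.69 [0.5034 0.0355 0.011 ]
comb_back [260. 260.] 0.62 [ 0.5181 -0.0028  0.011 ]
comb_back [235.  94.] 0.34 [0.4674 0.1828 0.011 ]
comb_notch [207. 227.] 0.6 [0.4516 0.0308 0.011 ]
comb_notch [452.  55.] 0.35 [0.6804 0.2487 0.011 ]
latch_pin [236.  95.] 0.94 [0.4687 0.1823 0.015 ]
latch_tip [200. 128.] 0.59 [0.4346 0.1434 0.015 ]
shift [0.0111 0.0011 0.0028] turn -0.0014 dist 0.012 yaw0 1.699 j6 -0.05 t 3.4 F [1.  0.  0.4] w 0.08770807531219514
```

View pics/w1.png

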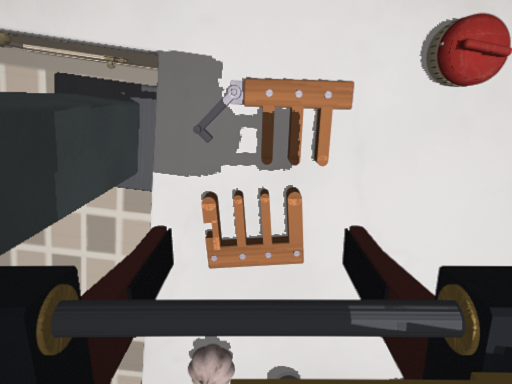

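```bash
cat > fit.py <<'E'
from h import *
from scipy.optimize import minimize
def boxes(kind):
    if kind=="fixed": return [(-56,56,44,72)]+[(x-6,x+6,-16,44) for x in(-30,0,30)]
    return [(-56,56,-44,-16),(-56,-40,-16,44),(40,56,-16,44),(-20,-10,-16,44),(10,20,-16,44)]
def inside(kind,P):
    m=np.zeros(P.shape[:-1])
    for a,b,c,d in boxes(kind):
        sx=np.minimum(P[...,0]-a,b-P[...,0]);sy=np.minimum(P[...,1]-c,d-P[...,1])
        r=(b-a)/2 if d==44 or c==-16 else 0
        m=np.maximum(m,np.clip(np.minimum(sx,sy)/1.5+.5,0,1))
    if kind=="loose": m*=1-((P[...,0]<-47)&(abs(P[...,1]-4.5)<9))
    return m
def rect(im,d,p,c,half=.1,z=.022,step=.001):
    g=np.arange(-half,half,step); X,Y=np.meshgrid(c[0]+g,c[1]+g,indexing="ij")
    W=np.stack([X,Y,np.full_like(X,z)],-1).reshape(-1,3)
    Ti=np.linalg.inv(np.array(p["T"])); px,_=cv2.projectPoints(W,cv2.Rodrigues(Ti[:3,:3])[0],Ti[:3,3],K(p),np.array(p["dist"],float))
    px=px.reshape(X.shape+(2,)).astype(np.float32)
    col=cv2.remap(im,px[...,0],px[...,1],cv2.INTER_LINEAR).astype(float)
    dep=cv2.remap(d,px[...,0],px[...,1],cv2.INTER_LINEAR)
    zc=((np.c_[W,np.ones(len(W))]@Ti.T)[:,2]).reshape(X.shape)
    brown=(col[...,0]>1.5*col[...,2])&(col[...,0]>50)
    return X,Y,brown,(zc-dep)*1000
def fit(kind,im,d,p,x0,tol=6):
    X,Y,b,e=rect(im,d,p,x0[:2]); m=cv2.GaussianBlur((b&(abs(e)<tol)).astype(float),(0,0),1)
    def cost(v,s=0):
        c,sn=np.cos(v[2]),np.sin(v[2]);dx,dy=(X-v[0])*1e3,(Y-v[1])*1e3
        return ((inside(kind,np.stack([c*dx+sn*dy,-sn*dx+c*dy],-1))-m)**2).sum()
    best=min((minimize(cost,np.add(x0,[0,0,a]),method="Nelder-Mead",options=dict(initial_simplex=np.add(x0,[0,0,a])+np.array([[0,0,0],[.006,0,0],[0,.006,0],[0,0,.05]]))) for a in(-.08,0,.08)),key=lambda r:r.fun)
    w=abs(e[b]); return best.x,best.fun,m.sum(),np.median(e[b&(abs(e)<tol)])
def look():
    p=viewer.camera_params("wrist"); im,d=viewer.capture("wrist"); return im,d,p
def rel(l,f):
    c,s=np.cos(f[2]),np.sin(f[2]);dx,dy=l[0]-f[0],l[1]-f[1]
    return np.round([c*dx+s*dy,-s*dx+c*dy,l[2]-f[2]],4)
def loc(f,x,y):
    c,s=np.cos(f[2]),np.sin(f[2]); return [f[0]+c*x-s*y,f[1]+s*x+c*y]
E
python3 - <<'E'
from fit import *
q=np.load("w1.npz");p={k:q[k] for k in("fovy","cx","cy","dist","T")};p["fovy"]=float(p["fovy"])
f=fit("fixed",q["im"],q["d"],p,[.533,.137,.07]);l=fit("loose",q["im"],q["d"],p,[.504,.036,.15])
print(f);print(l);print("rel",rel(l[0],f[0]),loc(f[0],-.066,.058),loc(f[0],0,.014))
E
```

```text
(array([0.53714606, 0.13433162, 0.10305302]), np.float64(2245.2591333753917), np.float64(6963.054258788672), np.float64(-0.9636647592734526))
(array([0.50524021, 0.03904363, 0.19395455]), np.float64(822.4616377886863), np.float64(6124.0534216304795), np.float64(-0.9658378595337469))
rel [-0.0415 -0.0915  0.0909] [np.float64(0.46552970152548373), np.float64(0.18523444730901217)] [np.float64(0.5357058654265134), np.float64(0.14825734601461904)]
```

```bash
python3 -c "
from fit import *
print(loc([.50524,.03904,.194],0,-.004))
go(loc([.50524,.03904,.194],0,-.004)+[.06],1.765)"
```

```text
[np.float64(0.5060111415622925), np.float64(0.03511503621788619)]
shift [-0.0738 -0.0038  0.1628] turn -0.0664 dist 0.179 yaw0 1.699 j6 -0.05 t 3.4 F [1.  0.  0.4] w 0.08770807531219514
```

Call:
{"fn": "drive_tool", "kwargs": {
  "moves": [
    [[-0.0738,-0.0038,0.163],-0.066],
    [[-0.0738,-0.0038,0.163],-0.066],
    [[-0.0738,-0.0038,0.163],-0.066],
    [[-0.0738,-0.0038,0.163],-0.066],
    [[-0.0738,-0.0038,0.163],-0.066],
    [[-0.0738,-0.0038,0.163],-0.066]
  ],
  "grip": 119,
  "squeeze": 10
}}

```text
t: 4.0
eef_pos: [0.5062, 0.0358, 0.0599]
ee_rot: [[-0.193, 0.981, -0.001], [0.981, 0.193, 0.0], [0.001, -0.001, -1.0]]
force: [0.2, 0.9, -0.1]
width: 0.0472
grasp_force: 0.0
```

```bash
python3 - <<'E'
from fit import *
im,d,p=look(); save("w2",im)
go(loc([.50524,.03904,.194],0,-.004)+[.006],1.765)
print(fit("loose",im,d,p,[.505,.039,.194])); print(fit("fixed",im,d,p,[.537,.134,.103]))
E
```

```text
shift [-0.0007 -0.0014  0.0548] turn 0.0003 dist 0.055 yaw0 1.765 j6 -0.26 t 4.05 F [-0.2  0.7 -0.3] w 0.04681053179115127
(array([0.50529106, 0.03896782, 0.19510486]), np.float64(2171.0203522481215), np.float64(5172.891883914534), np.float64(-1.0207948263035727))
(array([0.53729071, 0.12978086, 0.09761858]), np.float64(5620.126363103224), np.float64(4071.112280285837), np.float64(-1.0198310095831942))
```

View pics/w2.png

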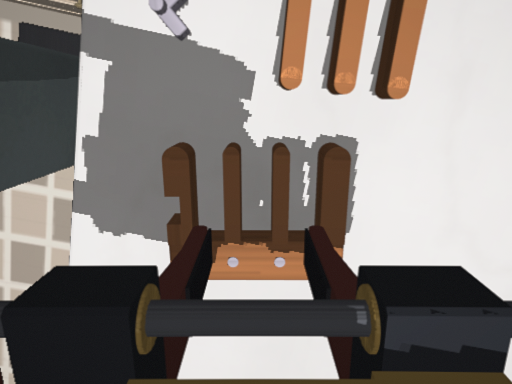

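Call:
{"fn": "drive_tool", "kwargs": {
  "moves": [
    [[-0.0005,-0.001,0.03],0],
    [[-0.0005,-0.001,0.04],0],
    [[-0.0005,-0.001,0.048],0],
    [[-0.0005,-0.001,0.054],0],
    [[-0.0005,-0.001,0.054],0]
  ]
}}

```text
t: 4.55
eef_pos: [0.5054, 0.0354, 0.0057]
ee_rot: [[-0.194, 0.981, -0.0], [0.981, 0.194, 0.0], [0.0, -0.0, -1.0]]
force: [0.3, -1.2, 0.2]
width: 0.047
grasp_force: 0.0
```

Call:
{"fn": "drive_tool", "kwargs": {
  "moves": [
    [[0,0,0],0],
    [[0,0,0],0],
    [[0,0,0],0],
    [[0,0,0],0]
  ],
  "grip": 150
}}

```text
t: 4.95
eef_pos: [0.5056, 0.0353, 0.0062]
ee_rot: [[-0.194, 0.981, 0.001], [0.981, 0.194, 0.0], [0.0, 0.001, -1.0]]
force: [-0.9, 1.0, 4.6]
width: 0.0397
grasp_force: 10.0
```

```bash
python3 - <<'E'
from fit import *
q=np.load("w1.npz");p={k:q[k] for k in("fovy","cx","cy","dist","T")};p["fovy"]=float(p["fovy"])
# blank loose half: restrict by zeroing colour below the gap
im=q["im"].copy(); im[180:]=0
f=fit("fixed",im,q["d"],p,[.537,.134,.103]);print(f)
f=f[0]; go(loc(f,0,-.0787)+[.006],f[2]+np.pi/2)
E
```

```text
(array([0.53714654, 0.13433172, 0.10305039]), np.float64(298.4804671772764), np.float64(4775.0), np.float64(-0.95910652832909))
shift [0.0127 0.0429 0.0002] turn 0.0919 dist 0.045 yaw0 1.766 j6 -0.26 t 4.95 F [-0.9  1.   4.6] w 0.039721164916430796
```

Call:
{"fn": "drive_tool", "kwargs": {
  "moves": [
    [[0.002,0.008,0],0.02],
    [[0.004,0.016,0],0.04],
    [[0.007,0.024,0],0.06],
    [[0.01,0.033,0],0.08],
    [[0.0127,0.043,0],0.092],
    [[0.0127,0.043,0],0.092],
    [[0.0127,0.043,0],0.092]
  ]
}}

```text
t: 5.65
eef_pos: [0.5439, 0.056, 0.0058]
ee_rot: [[-0.103, 0.995, -0.002], [0.995, 0.103, 0.0], [0.0, -0.002, -1.0]]
force: [-3.4, -0.2, 6.0]
width: 0.0398
grasp_force: 10.0
```

```bash
python3 - <<'E'
from fit import *
im,d,p=look(); save("w3",im)
f=[.53715,.13433,.10305]; go(loc(f,0,-.0287)+[.006],f[2]+np.pi/2)
E
```

```text
shift [ 0.0499  0.0014 -0.0002] turn -0.0001 dist 0.05 yaw0 1.674 j6 -0.13 t 5.7 F [-3.1  0.4  5.9] w 0.04009861048911354
```

View pics/w3.png

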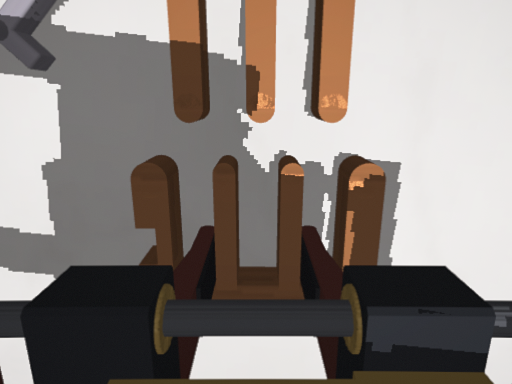

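Call:
{"fn": "drive_tool", "kwargs": {
  "moves": [
    [[0.01,0.001,0],0],
    [[0.018,0.001,0],0],
    [[0.026,0.001,0],0],
    [[0.034,0.001,0],0],
    [[0.042,0.001,0],0],
    [[0.05,0.001,0],0],
    [[0.05,0.001,0],0],
    [[0.05,0.001,0],0]
  ]
}}

```text
t: 6.5
eef_pos: [0.5408, 0.1071, 0.0057]
ee_rot: [[-0.103, 0.995, 0.0], [0.995, 0.103, 0.002], [0.002, 0.0, -1.0]]
force: [1.1, 4.7, 2.7]
width: 0.0399
grasp_force: 10.0
```

Call:
{"fn": "drive_tool", "kwargs": {
  "moves": [
    [[0,0,0],0],
    [[0,0,0],0],
    [[0,0,0],0]
  ],
  "grip": 120
}}

```text
t: 6.8
eef_pos: [0.5406, 0.1055, 0.0054]
ee_rot: [[-0.102, 0.995, -0.001], [0.995, 0.102, -0.0], [0.0, -0.001, -1.0]]
force: [-0.7, 0.2, 0.8]
width: 0.0465
grasp_force: 0.0
```

Call:
{"fn": "drive_tool", "kwargs": {
  "moves": [
    [[0,0,-0.015],0],
    [[0,0,-0.04],0],
    [[-0.03,0,-0.05],0],
    [[-0.066,0,-0.05],0],
    [[-0.066,0,-0.05],0],
    [[-0.066,0,-0.05],0]
  ]
}}

```text
t: 7.4
eef_pos: [0.5475, 0.0394, 0.0556]
ee_rot: [[-0.1, 0.995, -0.0], [0.995, 0.1, 0.0], [0.0, -0.0, -1.0]]
force: [0.3, -0.5, -1.1]
width: 0.0466
grasp_force: 0.0
```

Call:
{"fn": "drive_tool", "kwargs": {
  "moves": [
    [[0,0,0.03],0],
    [[0,0,0.05],0],
    [[0,0,0.05],0],
    [[0,0,0.05],0]
  ],
  "grip": 52
}}

```text
t: 7.8
eef_pos: [0.547, 0.0409, 0.0054]
ee_rot: [[-0.104, 0.995, -0.002], [0.995, 0.104, 0.0], [0.001, -0.002, -1.0]]
force: [1.0, 0.2, 0.1]
width: 0.0695
grasp_force: 0.0
```

```bash
python3 - <<'E'
from fit import *
f=[.53715,.13433,.10305]; go(loc(f,0,-.054)+[.006],f[2]+np.pi/2); print(rel(list(monitor.observe()["eef_pos"][:2])+[0],f))
E
```

```text
shift [ 0.0399 -0.0002 -0.0006] turn 0.0006 dist 0.04 yaw0 1.674 j6 -0.16 t 7.8 F [1.  0.2 0.1] w 0.06953324055532524
[ 0.0002 -0.0939 -0.103 ]
```

Call:
{"fn": "drive_tool", "kwargs": {
  "moves": [
    [[0.006,0,0],0],
    [[0.012,0,0],0],
    [[0.018,0,0],0],
    [[0.024,0,0],0],
    [[0.03,0,0],0],
    [[0.035,0,0],0],
    [[0.037,0,0],0],
    [[0.037,0,0],0]
  ]
}}

```text
t: 8.6
eef_pos: [0.5438, 0.0776, 0.0056]
ee_rot: [[-0.103, 0.995, -0.0], [0.995, 0.103, 0.001], [0.001, -0.0, -1.0]]
force: [0.2, 0.3, -0.3]
width: 0.0699
grasp_force: 0.3
```

Call:
{"fn": "drive_tool", "kwargs": {
  "moves": [
    [[0.001,0,0],0],
    [[0.002,0,0],0],
    [[0.003,0,0],0],
    [[0.003,0,0],0]
  ]
}}

```text
t: 9.0
eef_pos: [0.5433, 0.0801, 0.0055]
ee_rot: [[-0.103, 0.995, -0.001], [0.995, 0.103, 0.0], [0.0, -0.001, -1.0]]
force: [0.1, -2.5, 0.9]
width: 0.0698
grasp_force: 1.2
```

Call:
{"fn": "drive_tool", "kwargs": {
  "moves": [
    [[0.001,0,0],0],
    [[0.002,0,0],0],
    [[0.003,0,0],0],
    [[0.003,0,0],0]
  ]
}}

```text
t: 9.4
eef_pos: [0.5433, 0.0803, 0.0056]
ee_rot: [[-0.104, 0.995, -0.0], [0.995, 0.104, -0.004], [-0.004, -0.001, -1.0]]
force: [1.2, -17.0, 0.7]
width: 0.0698
grasp_force: 8.2
```

Call:
{"fn": "drive_tool", "kwargs": {
  "moves": [
    [[-0.01,0,0],0],
    [[-0.02,0,0],0],
    [[-0.02,0,-0.05],0],
    [[-0.01,-0.01,-0.1],0],
    [[0.02,-0.02,-0.14],0],
    [[0.03,-0.03,-0.17],0],
    [[0.03,-0.03,-0.17],0],
    [[0.03,-0.03,-0.17],0],
    [[0.03,-0.03,-0.17],0]
  ]
}}

```text
t: 10.3
eef_pos: [0.5096, 0.1093, 0.1744]
ee_rot: [[-0.102, 0.995, -0.002], [0.995, 0.102, 0.0], [0.0, -0.002, -1.0]]
force: [-0.2, -0.2, -0.1]
width: 0.0699
grasp_force: 0.0
```

```bash
python3 - <<'E'
from fit import *
im,d,p=look(); save("w4",im)
L=[]
for n,z in dict(latch_tip=.015,latch_pin=.015,comb_mid=.011,comb_back=.011,comb_notch=.011,seat=.011,pot_knob=.0855,pot_foot=0).items():
    for r in models.pinpoint("wrist",n)[:1]:
        w=at_z("wrist",r["point"],z,p); print(n,np.round(r["point"]),round(r["conf"],2),np.round(w,4),rel(list(w[:2])+[0],[.53715,.13433,.10305])[:2])
go([.5,.1,.1])
E
```

```text
latch_tip [180. 131.] 0.81 [0.4336 0.1452 0.015 ] [-0.1019  0.0215]
latch_pin [220.  92.] 0.64 [0.4685 0.1845 0.015 ] [-0.0631  0.0569]
comb_back [293. 197.] 0.8 [0.5476 0.0923 0.011 ] [ 0.0061 -0.0429]
comb_notch [229. 151.] 0.68 [0.4809 0.1311 0.011 ] [-0.0563  0.0026]
seat [287. 152.] 0.56 [0.5353 0.1363 0.011 ] [-0.0017  0.0022]
shift [-0.0085 -0.0111  0.0753] turn 0 dist 0.077 yaw0 1.674 j6 -0.02 t 10.75 F [-0.4  0.5 -0.9] w 0.06959328051413746
```

View pics/w4.png

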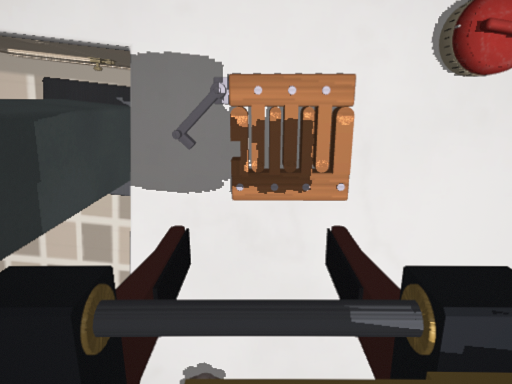

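```bash
python3 - <<'E'
from fit import *
f=[.53715,.13433,.10305]
go(loc(f,-.134,.013)+[.06],f[2]+np.pi/2);go(loc(f,-.0835,.006)+[.01])
E
```

```text
shift [ 0.0348 -0.1046  0.1154] turn -0.0003 dist 0.16 yaw0 1.674 j6 -0.02 t 10.75 F [-0.4  0.5 -0.9] w 0.06959328051413746
shift [ 0.0278 -0.0541  0.1654] turn 0 dist 0.176 yaw0 1.674 j6 -0.02 t 10.75 F [-0.4  0.5 -0.9] w 0.06959328051413746
```

Call:
{"fn": "drive_tool", "kwargs": {
  "moves": [
    [[0.035,-0.05,0.03],0],
    [[0.035,-0.105,0.08],0],
    [[0.035,-0.105,0.115],0],
    [[0.035,-0.105,0.115],0],
    [[0.035,-0.105,0.14],0],
    [[0.035,-0.105,0.164],0],
    [[0.035,-0.105,0.164],0],
    [[0.035,-0.105,0.164],0]
  ],
  "grip": 255
}}

```text
t: 11.55
eef_pos: [0.4022, 0.1337, 0.0117]
ee_rot: [[-0.103, 0.995, -0.001], [0.995, 0.103, -0.0], [0.0, -0.001, -1.0]]
force: [0.2, -0.1, 0.4]
width: 0.0093
grasp_force: 0.0
```

Call:
{"fn": "drive_tool", "kwargs": {
  "moves": [
    [[0.0,0.008,0],0],
    [[0.0,0.016,0],0],
    [[-0.001,0.022,0],0],
    [[-0.003,0.028,0],0],
    [[-0.004,0.034,0],0],
    [[-0.005,0.04,0],0],
    [[-0.006,0.045,0],0],
    [[-0.007,0.048,0],0],
    [[-0.007,0.048,0],0]
  ]
}}

```text
t: 12.45
eef_pos: [0.4522, 0.1319, 0.0119]
ee_rot: [[-0.103, 0.995, 0.002], [0.995, 0.103, 0.001], [0.0, 0.002, -1.0]]
force: [0.2, -0.3, 0.7]
width: 0.0005
grasp_force: 0.0
```

```bash
python3 - <<'E'
from fit import *
s=monitor.observe();print(rel(list(s["eef_pos"][:2])+[0],[.53715,.13433,.10305]),s["width"],s["force"])
E
```

```text
[-0.0848  0.0064 -0.103 ] 0.0005228744986767348 [ 0.19388872 -0.30646829  0.67268785]
```

Call:
{"fn": "drive_tool", "kwargs": {
  "moves": [
    [[0,0.0015,0],0],
    [[0,0.003,0],0],
    [[0,0.0045,0],0],
    [[0,0.0045,0],0]
  ]
}}

```text
t: 12.85
eef_pos: [0.4553, 0.1322, 0.0117]
ee_rot: [[-0.103, 0.995, 0.0], [0.995, 0.103, 0.0], [0.0, 0.0, -1.0]]
force: [-0.1, -0.4, -0.1]
width: 0.0002
grasp_force: 0.1
```

Call:
{"fn": "drive_tool", "kwargs": {
  "moves": [
    [[0,0.002,0],0],
    [[0,0.003,0],0],
    [[0,0.004,0],0],
    [[0,0.004,0],0]
  ]
}}

```text
t: 13.25
eef_pos: [0.4577, 0.1324, 0.0115]
ee_rot: [[-0.103, 0.995, -0.003], [0.995, 0.103, -0.0], [-0.0, -0.003, -1.0]]
force: [-4.4, -1.6, 3.8]
width: 0.0008
grasp_force: 2.5
```

Call:
{"fn": "drive_tool", "kwargs": {
  "moves": [
    [[0,-0.03,0],0],
    [[0,-0.03,-0.04],0],
    [[0,-0.0,-0.09],0],
    [[0.0,0.03,-0.14],0],
    [[0.0,0.04,-0.17],0],
    [[0,0.04,-0.17],0],
    [[0,0.04,-0.17],0]
  ]
}}

```text
t: 13.95
eef_pos: [0.5008, 0.1369, 0.1828]
ee_rot: [[-0.103, 0.995, 0.004], [0.995, 0.103, 0.001], [0.0, 0.004, -1.0]]
force: [-0.3, 0.4, 0.0]
width: 0.0006
grasp_force: 0.0
```

```bash
python3 - <<'E'
from fit import *
im,d,p=look(); cv2.imwrite("pics/w5.png",cv2.resize(im[40:260,120:420,::-1],None,fx=2,fy=2,interpolation=cv2.INTER_CUBIC))
for n,z in dict(latch_tip=.015,latch_pin=.015,comb_mid=.011,comb_back=.011,seat=.011,pot_knob=.0855,pot_foot=0).items():
    for r in models.pinpoint("wrist",n)[:1]:
        w=at_z("wrist",r["point"],z,p); print(n,np.round(r["point"]),round(r["conf"],2),np.round(w,4),rel(list(w[:2])+[0],[.53715,.13433,.10305])[:2])
go([.447,.26,.2])
E
```

```text
latch_tip [227. 177.] 0.68 [0.4728 0.1324 0.015 ] [-0.0642  0.0046]
latch_pin [224. 124.] 0.95 [0.4656 0.1836 0.015 ] [-0.0661  0.0564]
comb_mid [292. 178.] 0.93 [0.5369 0.1368 0.011 ] [0.     0.0025]
comb_back [295. 219.] 0.55 [0.5455 0.0938 0.011 ] [ 0.0041 -0.0412]
seat [290. 178.] 0.63 [0.5353 0.1372 0.011 ] [-0.0015  0.003 ]
pot_knob [224. 125.] 0.62 [0.4717 0.1879 0.0855] [-0.0596  0.06  ]
shift [ 0.128  -0.0382 -0.0192] turn 0 dist 0.135 yaw0 1.674 j6 0.03 t 14.35 F [ 0.3 -0.4 -0.5] w 0.00015364459701773238
```

View pics/w5.png

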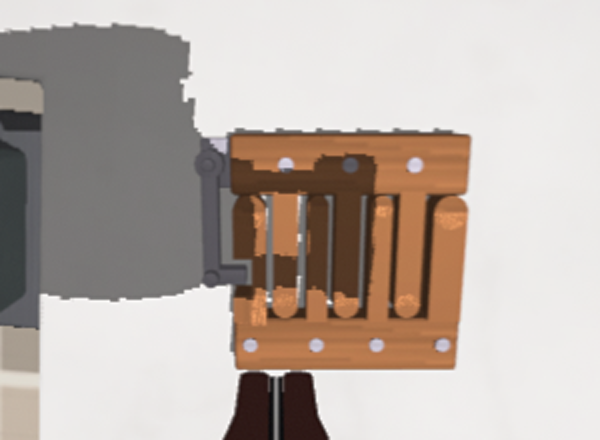

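Call:
{"fn": "drive_tool", "kwargs": {
  "moves": [
    [[0.05,-0.015,-0.02],0],
    [[0.1,-0.03,-0.02],0],
    [[0.128,-0.038,-0.02],0],
    [[0.128,-0.038,-0.02],0],
    [[0.128,-0.038,-0.02],0]
  ],
  "grip": 130
}}

```text
t: 14.85
eef_pos: [0.4475, 0.2605, 0.2014]
ee_rot: [[-0.105, 0.994, -0.0], [0.994, 0.105, -0.001], [-0.001, -0.0, -1.0]]
force: [-0.4, 0.2, -0.2]
width: 0.0372
grasp_force: 0.0
```

```bash
python3 - <<'E'
from fit import *
im,d,p=look(); save("w6",im)
for n,z in dict(pot_knob=.0855,pot_foot=0).items():
    for r in models.pinpoint("wrist",n)[:2]:
        w=at_z("wrist",r["point"],z,p); print(n,np.round(r["point"]),round(r["conf"],2),np.round(w,4))
# pot from depth: red points
ys,xs=np.nonzero((d>0)&(im[...,0]>60)&(im[...,0]>2.5*im[...,1]))
u=cv2.undistortPoints(np.c_[xs,ys].astype(float)[:,None],K(p),np.array(p["dist"],float))[:,0]
T=np.array(p["T"]);W=(np.c_[u,np.ones(len(u))]*d[ys,xs][:,None])@T[:3,:3].T+T[:3,3]
k=W[(W[:,2]>.083)&(np.hypot(W[:,0]-.447,W[:,1]-.343)<.06)];print("knob",len(k),k.min(0),k.max(0),k.mean(0))
b=W[(W[:,2]>.03)&(W[:,2]<.11)];print(len(b),b.min(0),b.max(0))
t=W[W[:,2]>.09];print("top",t.mean(0) if len(t) else 0)
go(list(t.mean(0)[:2])+[.13])
E
```

```text
pot_knob [275.  88.] 0.69 [0.4533 0.3423 0.0855]
knob 431 [0.44225723 0.33353297 0.08338551] [0.45976429 0.35083807 0.09175998] [0.45091634 0.34215313 0.08859869]
8774 [0.41129643 0.22307963 0.03002332] [0.70568355 0.39022525 0.09175998]
top [0.45049295 0.3425663  0.09055491]
shift [0.0828 0.0107 0.0714] turn 0 dist 0.11 yaw0 1.673 j6 0.29 t 15.0 F [-0.5  0.5  0.4] w 0.04283587050345479
```

View pics/w6.png

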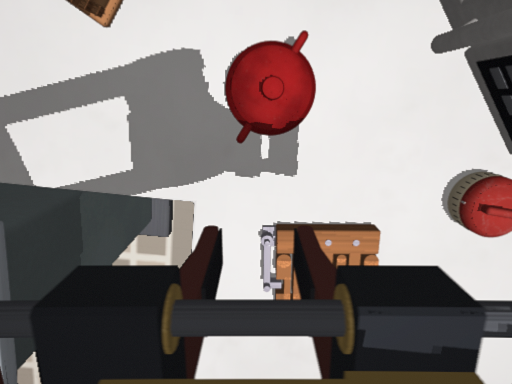

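Call:
{"fn": "drive_tool", "kwargs": {
  "moves": [
    [[0.04,0.005,0.03],0],
    [[0.082,0.011,0.065],0],
    [[0.082,0.011,0.08],0],
    [[0.082,0.011,0.08],0],
    [[0.082,0.011,0.08],0]
  ]
}}

```text
t: 15.5
eef_pos: [0.4508, 0.3416, 0.1216]
ee_rot: [[-0.102, 0.995, -0.001], [0.995, 0.102, -0.001], [-0.001, -0.001, -1.0]]
force: [-0.5, -0.2, 0.7]
width: 0.0431
grasp_force: 0.0
```

```bash
python3 -c "
from fit import *
go([.4507,.3423,.081])"
```

```text
shift [0.0007 0.     0.0406] turn 0 dist 0.041 yaw0 1.673 j6 0.42 t 15.5 F [-0.5 -0.2  0.7] w 0.043069274857336685
```

Call:
{"fn": "drive_tool", "kwargs": {
  "moves": [
    [[0.0005,0,0.02],0],
    [[0.0005,0,0.035],0],
    [[0.0005,0,0.0405],0],
    [[0.0005,0,0.0405],0]
  ]
}}

```text
t: 15.9
eef_pos: [0.4509, 0.3424, 0.0818]
ee_rot: [[-0.102, 0.995, 0.0], [0.995, 0.102, 0.0], [0.0, 0.0, -1.0]]
force: [0.1, -0.1, 0.2]
width: 0.0431
grasp_force: 0.0
```

Call:
{"fn": "drive_tool", "kwargs": {
  "moves": [
    [[0,0,0],0],
    [[0,0,0],0],
    [[0,0,0],0],
    [[0,0,0],0],
    [[0,0,0],0]
  ],
  "grip": 255,
  "squeeze": 35
}}

```text
t: 16.4
eef_pos: [0.4504, 0.3435, 0.0817]
ee_rot: [[-0.103, 0.995, 0.0], [0.995, 0.103, 0.0], [0.0, 0.0, -1.0]]
force: [-1.1, -1.6, 5.5]
width: 0.015
grasp_force: 35.0
```

Call:
{"fn": "drive_tool", "kwargs": {
  "moves": [
    [[0,0,-0.01],0],
    [[0,0,-0.025],0],
    [[0,0,-0.045],0],
    [[0,0,-0.055],0],
    [[0,0,-0.055],0]
  ]
}}

```text
t: 16.9
eef_pos: [0.4515, 0.3439, 0.1377]
ee_rot: [[-0.103, 0.995, 0.003], [0.995, 0.103, 0.002], [0.001, 0.003, -1.0]]
force: [0.9, 0.6, -3.6]
width: 0.0147
grasp_force: 35.0
```

```bash
python3 -c "
from fit import *
print(loc([.53715,.13433,.10305],0,.014));go([.5357,.1483,.137])"
```

```text
[np.float64(0.5357098520558565), np.float64(0.1482557306414773)]
shift [-0.2032  0.0636  0.0006] turn 0 dist 0.213 yaw0 1.674 j6 0.43 t 16.9 F [ 0.9  0.6 -3.6] w 0.01465524162970497
```

Call:
{"fn": "drive_tool", "kwargs": {
  "moves": [
    [[-0.006,0.002,0],0],
    [[-0.02,0.006,0],0],
    [[-0.04,0.0125,0],0],
    [[-0.065,0.0203,0],0],
    [[-0.09,0.0281,0],0],
    [[-0.115,0.036,0],0],
    [[-0.14,0.0438,0],0],
    [[-0.162,0.0507,0],0],
    [[-0.181,0.0566,0],0],
    [[-0.194,0.0607,0],0],
    [[-0.201,0.0629,0],0],
    [[-0.203,0.0635,0],0]
  ]
}}

```text
t: 18.1
eef_pos: [0.5345, 0.147, 0.1358]
ee_rot: [[-0.102, 0.995, -0.001], [0.995, 0.102, 0.0], [0.0, -0.001, -1.0]]
force: [0.5, 0.4, -2.6]
width: 0.0147
grasp_force: 35.0
```

Call:
{"fn": "drive_tool", "kwargs": {
  "moves": [
    [[0,0,0.006],0],
    [[0,0,0.015],0],
    [[0,0,0.022],0],
    [[0,0,0.028],0],
    [[0,0,0.03],0],
    [[0,0,0.031],0],
    [[0,0,0.031],0]
  ]
}}

```text
t: 18.8
eef_pos: [0.5346, 0.148, 0.1051]
ee_rot: [[-0.103, 0.995, -0.0], [0.995, 0.103, 0.0], [0.0, -0.0, -1.0]]
force: [0.4, -0.0, -3.2]
width: 0.015
grasp_force: 35.0
```

Expected touchdown is near TCP z = 0.0817 + 0.022 ≈ 0.1037, so I lower slowly.

Call:
{"fn": "drive_tool", "kwargs": {
  "moves": [
    [[0,0,0.001],0],
    [[0,0,0.0015],0],
    [[0,0,0.002],0],
    [[0,0,0.002],0]
  ]
}}

```text
t: 19.2
eef_pos: [0.5348, 0.1479, 0.1038]
ee_rot: [[-0.103, 0.995, 0.001], [0.995, 0.103, 0.0], [0.0, 0.001, -1.0]]
force: [-1.8, -0.4, 3.7]
width: 0.0148
grasp_force: 35.0
```

Contact (force reversed to +3.7 N): release, lift off and check.

Call:
{"fn": "drive_tool", "kwargs": {
  "moves": [
    [[0,0,0],0],
    [[0,0,0],0],
    [[0,0,0],0],
    [[0,0,0],0]
  ],
  "grip": 150
}}

```text
t: 19.6
eef_pos: [0.5347, 0.1479, 0.1032]
ee_rot: [[-0.103, 0.995, 0.0], [0.995, 0.103, 0.0], [0.0, 0.0, -1.0]]
force: [-0.3, 0.3, -0.6]
width: 0.0357
grasp_force: 0.0
```

Call:
{"fn": "drive_tool", "kwargs": {
  "moves": [
    [[0,0,-0.02],0],
    [[0,0,-0.05],0],
    [[-0.03,0,-0.09],0],
    [[-0.08,0,-0.1],0],
    [[-0.08,0,-0.1],0],
    [[-0.08,0,-0.1],0]
  ]
}}

```text
t: 20.2
eef_pos: [0.543, 0.0675, 0.2034]
ee_rot: [[-0.1, 0.995, 0.001], [0.995, 0.1, 0.0], [0.0, 0.001, -1.0]]
force: [-1.0, 0.5, 0.1]
width: 0.0362
grasp_force: 0.0
```

```bash
python3 - <<'E'
from fit import *
im,d,p=look(); save("w7",im); F=[.53715,.13433,.10305]
for n,z in dict(pot_knob=.1075,latch_tip=.015,latch_pin=.015,comb_back=.011).items():
    for r in models.pinpoint("wrist",n)[:1]:
        w=at_z("wrist",r["point"],z,p); print(n,np.round(r["point"]),round(r["conf"],2),np.round(w,4),rel(list(w[:2])+[0],F)[:2])
s=monitor.observe();print(s["eef_pos"],s["force"],s["t"])
E
```

```text
pot_knob [257.  88.] 0.81 [0.5352 0.1476 0.1075] [-0.0006  0.0134]
latch_tip [190.  99.] 0.74 [0.4707 0.1328 0.015 ] [-0.0663  0.0053]
latch_pin [189.  41.] 0.69 [0.4668 0.1854 0.015 ] [-0.0648  0.058 ]
comb_back [262. 146.] 0.79 [0.5457 0.0932 0.011 ] [ 0.0042 -0.0418]
[0.54202434 0.06941187 0.20235333] [-0.58908756 -0.1160855  -0.36479906] 20.45
```

View pics/w7.png

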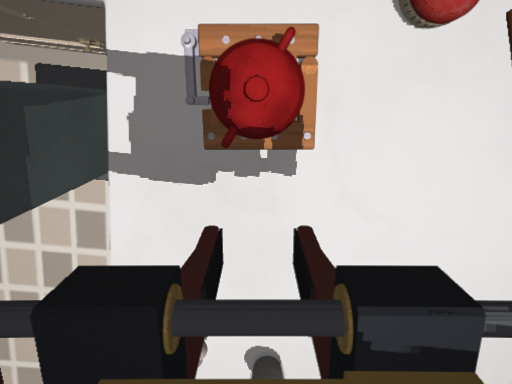

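The pot stands upright with its knob at (257,88), centred on the closed trivet. The latch is closed, with its post at (190,99), and the gripper is clear.

```bash
python3 -c "
from rig import job
print(job.job_done())"
```

```text
the job is handed in; nothing more can be done
None
```

The job is handed in: the loose half was pushed fully home, the latch is closed in its notch, and the pot stands upright about 1 mm from the trivet's centre by the wrist camera; the hand-in returned no verdict.

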